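# Fit the lens in the exam-lamp head and screw its retaining ring snug

## Task

Put the lens, flange down, into the mouth of the upright examination-lamp head so that it sits flat on its seat, and let go of it. Then set the retaining ring over it and screw it down clockwise until it clamps the lens snugly: feel for the torque rising and stop there, since a loose ring lets the lens rattle and forcing it cracks the glass. Leave the other things on the table where they are.

Things in the scene. Friction and masses are not known exactly. Their poses are not given: they have to be found in the camera images.
- lamp_mouth (a point): centre of the mouth of the examination-lamp head, on its axis at the rim, 65 mm above the table; z up. The head is a white upright cup fixed to the table, bore 34 mm, outer wall 41 mm across. In the bore is a flat seat 3.5 to 7.5 mm below the rim (height differs from run to run and is not measured), on a springy gasket, about 20 N per mm. Place and yaw of the head vary.
- lamp_foot (a point): foot of the lamp head, on its axis at table height: grey disc 96 mm across and 12 mm high; above it metal fins 68 mm across up to 35 mm, then only the cup and its thread (47 mm across). Same axes as lamp_mouth.
- lamp_dot (a point): one of three red dots on the rim (12, 132, 252 deg from the head's x axis, counter-clockwise from above). Lugs over the dots, the ring goes down to 8 mm below the rim, then turns. Thread outside the cup: 3 dark ridges 2.5 mm thick, beginning at the rim 12 deg clockwise of each dot, running down 165 deg clockwise, 24 mm per turn. Set on at another angle the ring rests higher and needs more turning.
- lens_center (a point): the lens in its mount, standing flange down on the table; loose, 70 to 120 g, round. This point is on its axis half-way up, 15 mm above its underside; z up. Blue flange 32 mm across, 10 mm high; above it a white barrel 20 mm across up to 30 mm, clear on top: grip the barrel. Seated, the flange stands 2.5 to 6.5 mm proud of the rim. Clamping under 5 N is loose, over 25 N cracks it.
- ring_center (a point): the retaining ring, bare metal, right way up on the table; loose, 130 to 210 g. Point on its axis half-way up, 10.5 mm above its underside; z up. 56 mm outside, 21 mm high. Skirt open below, 49 mm inside; top flange 4 mm thick with a 26 mm hole that passes over the lens barrel; the flange's underside (17 mm above the ring's underside) presses on the blue flange.
- ring_mark (a point): one of three red marks on the ring's top, 24.5 mm from its axis (0, 120, 240 deg from its x axis); under each a lug 4 mm thick, centred 2.5 mm above the underside, sticks in to 42.4 mm across. Clockwise tightens, 3.8 mm per rad, with 1.5 mm play; 1.2 to 2.7 rad from dots to snug. Torque, felt only while turning: 0.05 N m loose, 0.15 to 0.4 snug; a light grip (6 N) then slips round it. Holds when let go.
- screwdriver: screwdriver with a yellow handle, lying; bystander; origin at its underside
- led_puck: flat brass disc, 36 mm across, 10 mm high; bystander; origin at its underside
- spare_seal: black rubber seal ring, 40 mm across, 4 mm high; bystander, not needed for this job
- penlight: steel pen light, 14 mm thick, about 120 mm long, lying; bystander
- bowl: open steel bowl, 120 mm across, 45 mm high; bystander
- spirit: clear bottle, 60 mm across, 150 mm high; bystander
- swab_jar: glass jar with a steel cap, 72 mm across, 90 mm high; bystander
- carton: white carton, 110 x 160 x 70 mm; bystander

How it is judged:
By the outcome, as a careful person would: the job done as asked, in the order asked, and still so for the second after the job is handed in, with the robot touching nothing.
It also fails if it takes over 70 s, if anything falls off the work surface, if the arm or the gripper's body presses on something with over 40 N, if the wrist force passes 120 N, or if a joint passes its speed limit or range.

## Robot

A 6-joint arm with a two-finger parallel gripper is mounted at the origin on the work surface. World frame = base frame: x ahead of the robot, y to its left, z up, the work surface at z = 0. Lengths are in mm, angles in rad, forces in N, time in s.
With the tool pointing down it reaches from about 325 to 900 mm from the base axis. Payload 3.5 kg.
Tool frame: the origin (TCP) lies midway between the tips of the shut fingers; the grasp point (between the pads) lies 19 mm behind it (hold_point_z is the distance from the TCP to the grasp point, in mm); z points along the fingers, y is the direction in which the jaws open and shut (so a half turn about z gives the same grasp; the last joint's range is limited). The gripper opens to 85 mm and grips with 20 to 120 N. Pads are 22 mm wide; open, the fingers measure 114 mm over their backs; the gripper's body (76 mm by 85 mm) begins 54 mm behind the grasp point. The pads swing forward as they close: fully open they stand 13 mm farther back than shut.
Start: joints at [1.207, 0.276, -0.026, 1.268, 0, 1.467], TCP at [161.165, 603.861, 231.313] pointing down, gripper open.
Joint ranges: [-3.12, 3.12], [-0.85, 1.88], [-1.08, 1.24], [-1.95, 2.15], [-1.57, 1.53], [-3.14, 3.14]. Speed limits (rad/s): [2.57, 2.57, 3.14, 3.14, 3.14, 3.14].

## Interface

Orientations are given as a unit quaternion [w, x, y, z].
In Python, from workcell import * gives the robot as it stands.
- The arm moves only by the shell command python3 -m jog 'ROWS'. ROWS is JSON, a list of rows, each a list of 3 entries, a list of its own where there are three numbers: the shift along the tool's x, y, z in m, then the turn, a rotation vector about the tool's x, y, z in degrees, then the opening in per cent of the stroke, from 0 (shut) to 100 (fully open). A call has 1 to 5 rows; each row shifts and turns the commanded pose from where the row before left it, along the tool's axes as they then stand; what a row does not reach is not made up. A row lasts 1/10 s, in which the tool goes at most 50 mm and 8.59 degrees, less where a joint would pass 70% of its speed; a pose out of reach is approached as far as the arm can. A call with a gripper value outside its range is refused whole. The fingers move at their own pace and stop on an object; the grip force is fixed at half the most. Time passes only in rows, so rows that do not move let the fingers close. It gives the time, the measured TCP pose, the force and the opening at its end, in the units of the state.
- read_state(): the state, without advancing time (a new reading comes with each control period).
- capture(name): name is "side" or "top" or "wrist"; returns a dict with "color" (480x640x3 uint8, red, green, blue), "z_map" (480x640 float32, mm along the optical axis (not along the pixel's ray), 0 where there is no reading), "mtx" (3x3 intrinsics, pixels), "pose" (4x4, takes a point from camera to world coordinates); the wrist camera has in their place "tool_from_camera" (4x4, takes a point from camera to tool coordinates, whose origin is the TCP and whose axes are the flange's). Camera axes: x right, y up, looking along -z (the intrinsics and any distortion apply to the point x, -y, -z); pixel columns grow to the right and rows downward; lengths in mm; the calibration is good to about 2 mm. A picture is of the moment at which its call begins: read the wrist's pose just before it.
- hand_in(): hands the job in, once; it reports no verdict.
Trained networks look in the newest picture that a camera, given by its name, has taken for a name from the list of things; names that differ only in an ending like _2 or _b are one class to them, and where a whole thing is asked for, a point or a joint stands for the part that bears it (a point fixed in the world has none). Each returns a list of dicts, best first, with "score" (0 to 1); they miss things now and then, are a little off and sometimes report something else, mostly with a low value. They report only what shows in the picture. A call takes as long as a camera call.
- find_in(name, camera): "location" ([x, y, z] in mm, in world coordinates, good to about 4 mm: the middle of the surface that is visible of it).
- spot_point(name, camera): "location" ([x, y, z] in mm, in world coordinates, good to about 4 mm: a listed point, or the origin of a listed thing).
The state is a dict: "t": time; "qpos": joint angles; "dq": joint speeds; "joint_torque": joint torques, N m; "position": TCP position; "eef_rot": TCP orientation; "contact_force": force on the tool from outside, world axes, zero at the start; "torque": the same for the moment, N m; "gripper_width": opening from 0.0 (shut) to 1.0 (fully open).
Only numpy, scipy, OpenCV 4.12 (cv2) and the standard library are available. Lean on these libraries where they do the work, as an engineer would, in place of code of your own. Each camera call takes 0.05 s, during which the arm holds its last target.

## Working session

There is one attempt and no reset: what is moved stays moved. The work goes in short steps, Python scripts to look and compute and a shell command to move; the robot and the scene stay as the last step left them, time stands still between calls to the robot, and variables do not carry over. Pictures are saved under pics/ and viewed, and the job is handed in when it is done.

```bash
ls; mkdir -p pics; cat > h.py <<'E'
from workcell import *
import numpy as np, cv2
from scipy.spatial.transform import Rotation as R
def save(c,n): cv2.imwrite('pics/'+n+'.png',c['color'][:,:,::-1])
def T_tool(s):
    q=s['eef_rot'];T=np.eye(4);T[:3,:3]=R.from_quat([q[1],q[2],q[3],q[0]]).as_matrix();T[:3,3]=s['position'];return T
def world(c,T=None):
    P=np.array(c['pose']) if 'pose' in c else T@np.array(c['tool_from_camera'])
    K=np.array(c['mtx']);z=c['z_map'].astype(float);v,u=np.mgrid[:480,:640]
    X=(u-K[0,2])/K[0,0]*z;Y=(v-K[1,2])/K[1,1]*z
    p=np.stack([X,-Y,-z,np.ones_like(z)],-1)@P.T
    return p[...,:3]
E
python3 - <<'E'
from h import *
s=read_state();print({k:np.round(v,3).tolist() for k,v in s.items()})
for n in['top','side','wrist']:
    c=capture(n);save(c,n+'0')
    print(n,[k for k in c if k not in('color','z_map')])
    for t in['lamp_mouth','lamp_dot','lens_center','ring_center','ring_mark']:
        print(t,[(np.round(d['location']).tolist(),round(d['score'],2)) for d in spot_point(t,n)][:4])
E
```

```text
pics
{'t': 0.0, 'qpos': [1.207, 0.277, -0.028, 1.268, 0.0, 1.467], 'dq': [-0.001, -0.001, -0.001, 0.001, -0.001, -0.0], 'joint_torque': [-0.002, -44.551, 29.52, 0.016, -0.0, 0.0], 'position': [160.892, 603.134, 230.13], 'eef_rot': [-0.0, 0.13, 0.992, -0.001], 'contact_force': [-0.335, -0.539, 0.276], 'torque': [0.02, 0.017, -0.038], 'gripper_width': 0.995}
top ['mtx', 'pose']
lamp_mouth [([524.0, -17.0, 66.0], 0.91)]
lamp_dot [([506.0, -17.0, 68.0], 0.62)]
lens_center [([554.0, 184.0, 16.0], 0.53)]
ring_center [([528.0, -258.0, 12.0], 0.6)]
ring_mark [([536.0, -282.0, 23.0], 0.85), ([479.0, 454.0, 2.0], 0.58), ([383.0, 50.0, 0.0], 0.25)]
side ['mtx', 'pose']
lamp_mouth [([523.0, -20.0, 70.0], 0.61)]
lamp_dot [([504.0, -16.0, 64.0], 0.61)]
lens_center [([551.0, 187.0, 15.0], 0.39)]
ring_center [([522.0, -257.0, 11.0], 0.92)]
ring_mark [([538.0, -279.0, 21.0], 0.56)]
wrist ['mtx', 'tool_from_camera']
lamp_mouth []
lamp_dot []
lens_center []
ring_center []
ring_mark []
```

View pics/top0.png

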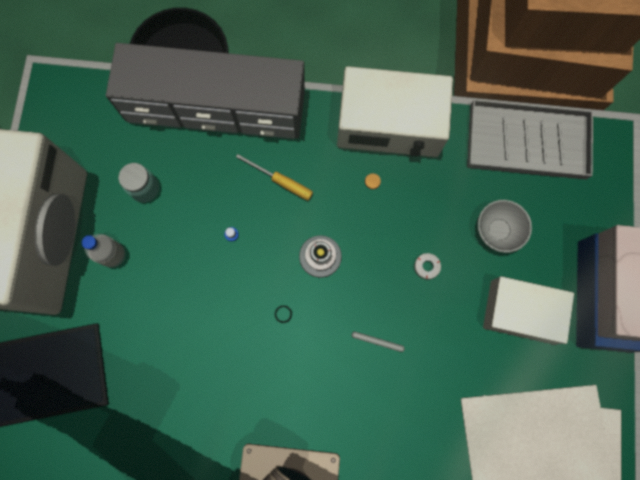

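View pics/side0.png

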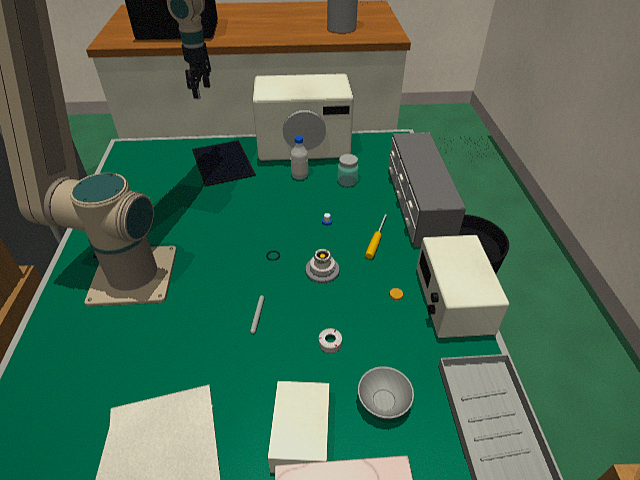

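```bash
python3 - <<'E'
from h import *
for n in['top','side']:
    c=capture(n);w=world(c)
    print(n,c['mtx'],np.round(c['pose'],2).tolist())
    for nm,ctr,zl in(('lamp',(524,-17),(60,72)),('lens',(553,185),(24,40)),('ring',(526,-258),(17,28))):
        m=(np.hypot(w[...,0]-ctr[0],w[...,1]-ctr[1])<45)&(w[...,2]>zl[0])&(w[...,2]<zl[1])&(c['z_map']>0)
        p=w[m]; 
        if len(p)<10: print(nm,len(p));continue
        (cx,cy),r=cv2.minEnclosingCircle(p[:,:2].astype(np.float32))
        print(nm,len(p),np.round([cx,cy,2*r,np.median(p[:,2])],1),p[:,:2].min(0).round(1),p[:,:2].max(0).round(1))
E
```

```text
top [[589.88226293   0.         312.28342491]
 [  0.         589.88226293 238.81260601]
 [  0.           0.           1.        ]] [[0.1, 0.97, -0.2, 291.27], [-0.99, 0.1, -0.02, -24.66], [-0.0, 0.2, 0.98, 1326.0], [0.0, 0.0, 0.0, 1.0]]
lamp 227 [523.6 -16.5  48.   63.2] [500.3 -39.9] [547.5   6.8]
lens 64 [553.6 191.1  20.7  29.9] [543.8 181.5] [563.5 200. ]
ring 358 [ 524.8 -258.6   57.3   21. ] [ 496.2 -285.8] [ 552.8 -230. ]
side [[463.73771319   0.         322.51158923]
 [  0.         463.73771319 242.99605144]
 [  0.           0.           1.        ]] [[1.0, 0.05, -0.06, 450.65], [-0.07, 0.68, -0.73, -914.3], [0.01, 0.73, 0.68, 948.14], [0.0, 0.0, 0.0, 1.0]]
lamp 164 [523.  -18.9  50.3  64.1] [499.8 -44. ] [544.5   3.9]
lens 32 [552.7 188.6  21.9  31.8] [543.3 177.9] [559.9 198.2]
ring 326 [ 523.2 -259.9   59.1   23.1] [ 496.3 -289.4] [ 550.5 -231.3]
```

```bash
cat >> h.py <<'E'
def goto(x,y,z,yaw=None):
    s=read_state();T=T_tool(s);Rm=T[:3,:3]
    d=Rm.T@(np.array([x,y,z])-T[:3,3]);print('shift tool mm',d.round(1),'len',np.linalg.norm(d).round(1))
    cy=np.degrees(np.arctan2(Rm[1,0],Rm[0,0]));print('pos',T[:3,3].round(1),'yaw_x',cy.round(2),'tilt',np.degrees(np.arccos(-Rm[2,2])).round(2),'q6',s['qpos'][5].round(3) if hasattr(s['qpos'][5],'round') else s['qpos'][5])
    if yaw is not None:
        print('turn about tool z deg', ((cy-yaw+180)%360-180).round(2))
E
python3 - <<'E'
from h import *
c=capture('wrist');print(c['mtx'],np.round(c['tool_from_camera'],3))
goto(553,190,230)
for t in['screwdriver','led_puck','spare_seal','penlight','bowl','spirit','swab_jar','carton']:
    capture('top');print(t,[(np.round(d['location']).tolist(),round(d['score'],2)) for d in find_in(t,'top')][:1])
E
```

```text
[[364.09056473   0.         316.06207023]
 [  0.         364.09056473 242.67034198]
 [  0.           0.           1.        ]] [[-1.00000e-03  9.65000e-01  2.62000e-01  6.69780e+01]
 [ 1.00000e+00  0.00000e+00  2.00000e-03 -7.00000e-02]
 [ 2.00000e-03  2.62000e-01 -9.65000e-01 -1.43493e+02]
 [ 0.00000e+00  0.00000e+00  0.00000e+00  1.00000e+00]]
shift tool mm [-485.3 -298.8    1.3] len 569.9
pos [161.2 603.8 231.3] yaw_x 165.06 tilt 0.0 q6 1.467
screwdriver [([682.0, 70.0, 24.0], 0.56)]
led_puck [([712.0, -123.0, 12.0], 0.66)]
spare_seal [([517.0, -18.0, 36.0], 0.52)]
penlight [([345.0, -164.0, 13.0], 0.72)]
bowl [([634.0, -431.0, 21.0], 0.82)]
spirit [([681.0, 71.0, 24.0], 0.68)]
swab_jar [([633.0, 394.0, 90.0], 0.87)]
carton [([438.0, -469.0, 71.0], 0.76)]
```

View pics/wrist0.png

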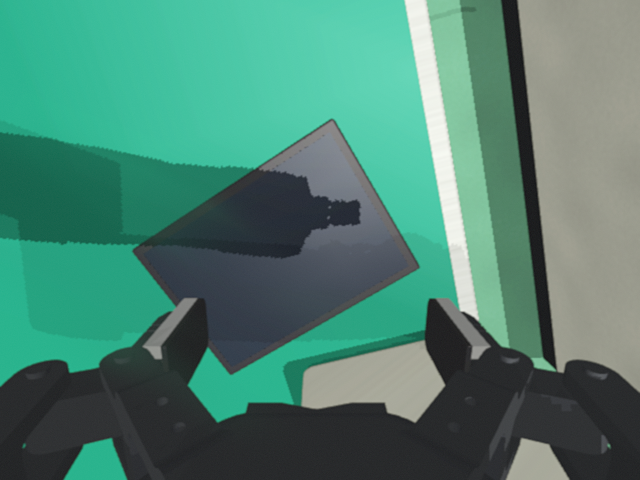

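```bash
for i in 1; do :; done
python3 -m jog '[[[-0.0404,-0.0249,0],[0,0,0],60],[[-0.0404,-0.0249,0],[0,0,0],60],[[-0.0404,-0.0249,0],[0,0,0],60],[[-0.0404,-0.0249,0],[0,0,0],60],[[-0.0404,-0.0249,0],[0,0,0],60]]'
python3 -m jog '[[[-0.0404,-0.0249,0],[0,0,0],60],[[-0.0404,-0.0249,0],[0,0,0],60],[[-0.0404,-0.0249,0],[0,0,0],60],[[-0.0404,-0.0249,0],[0,0,0],60],[[-0.0404,-0.0249,0],[0,0,0],60]]'
python3 -m jog '[[[-0.0404,-0.0249,0.02],[0,0,0],60],[[-0.0404,-0.0249,0.02],[0,0,0],60],[[0,0,0],[0,0,0],60],[[0,0,0],[0,0,0],60]]'
python3 - <<'E'
from h import *
s=read_state();T=T_tool(s);c=capture('wrist');save(c,'w1');w=world(c,T)
m=(np.hypot(w[...,0]-553,w[...,1]-190)<30)&(w[...,2]>20)&(w[...,2]<40)
p=w[m];print(len(p),cv2.minEnclosingCircle(p[:,:2].astype(np.float32)),np.median(p[:,2]))
m=(np.hypot(w[...,0]-553,w[...,1]-190)<35)&(w[...,2]>5)&(w[...,2]<16)
p=w[m];print(len(p),cv2.minEnclosingCircle(p[:,:2].astype(np.float32)),np.median(p[:,2]))
print([(np.round(d['location']).tolist(),round(d['score'],2)) for d in spot_point('lens_center','wrist')])
goto(553,190,35)
E
```

```text
t: 2.35
position: [325.2, 430.1, 231.5]
eef_rot: [0.0, 0.13, 0.992, 0.0]
contact_force: [1.6, 0.7, 0.3]
gripper_width: 0.6
t: 2.85
position: [488.5, 257.5, 231.6]
eef_rot: [0.0, 0.13, 0.992, 0.0]
contact_force: [-0.3, 1.2, 1.2]
gripper_width: 0.602
t: 3.25
position: [550.5, 191.2, 191.7]
eef_rot: [-0.001, 0.131, 0.991, -0.0]
contact_force: [0.6, -0.3, -0.3]
gripper_width: 0.602
457 ((551.7777099609375, 189.36572265625), 10.088067054748535) 30.66526276436275
467 ((551.7417602539062, 189.17147827148438), 15.881224632263184) 10.737876667848866
[([555.0, 187.0, 15.0], 0.56), ([482.0, 453.0, 2.0], 0.51)]
shift tool mm [ -3.4  -2.  157.9] len 158.0
pos [550.2 192.8 192.9] yaw_x 165.09 tilt 0.02 q6 0.486
```

View pics/w1.png

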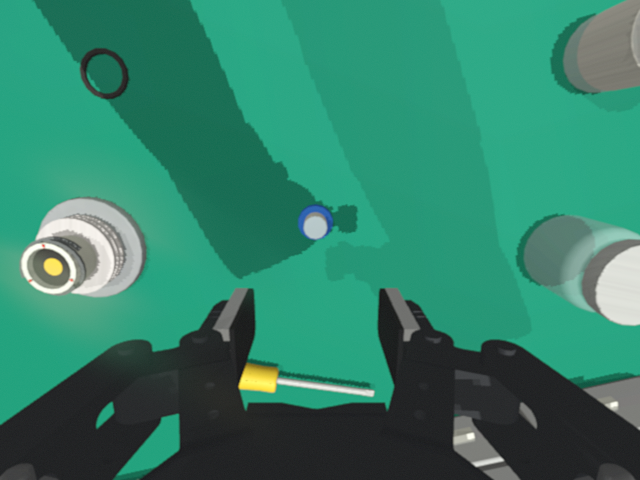

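```bash
cat >> h.py <<'E'
def avg(n=5,cam='top'):
    P=[];Rs=[];F=[];Q=[]
    for i in range(n):
        s=read_state();P.append(s['position']);Rs.append(T_tool(s)[:3,:3]);F.append(list(s['contact_force'])+list(s['torque']))
        c=capture(cam)
    T=np.eye(4);T[:3,:3]=R.from_matrix(np.array(Rs)).mean().as_matrix();T[:3,3]=np.mean(P,0)
    print('std',np.std(P,0).round(2),'F',np.mean(F,0).round(2))
    return T,c
def to(T,x,y,z,yaw=None):
    Rm=T[:3,:3];d=Rm.T@(np.array([x,y,z])-T[:3,3])
    cy=np.degrees(np.arctan2(Rm[1,0],Rm[0,0]))
    print('pos',T[:3,3].round(1),'yaw',cy.round(2),'q',np.round(read_state()['qpos'],2),'shift',d.round(1),'' if yaw is None else ((cy-yaw+180)%360-180).round(2))
def blob(w,c,r,zl,zh):
    m=(np.hypot(w[...,0]-c[0],w[...,1]-c[1])<r)&(w[...,2]>zl)&(w[...,2]<zh);p=w[m]
    if len(p)<10: print('few',len(p));return
    (x,y),r=cv2.minEnclosingCircle(p[:,:2].astype(np.float32));print('blob',len(p),'c',round(x,1),round(y,1),'d',round(2*r,1),'z',np.median(p[:,2]).round(1))
    return x,y
E
python3 - <<'E'
from h import *
T,c=avg(6,'wrist');w=world(c,T);p=blob(w,(552,190),30,20,40);blob(w,(552,190),35,5,16);to(T,p[0],p[1],12)
E
```

```text
std [0.03 0.21 0.15] F [ 0.09  0.22  0.2  -0.    0.03 -0.02]
blob 448 c 551.7 189.3 d 20.2 z 30.6
blob 473 c 551.6 189.2 d 32.0 z 10.8
pos [550.2 193.2 193.2] yaw 165.15 q [ 0.23  0.22 -0.18  1.17  0.    0.49] shift [ -2.3  -3.5 181.2]
```

```bash

python3 -m jog '[[[-0.0023,-0.0035,0.04],[0,0,0],60],[[0,0,0.04],[0,0,0],60],[[0,0,0.03],[0,0,0],60],[[0,0,0],[0,0,0],60],[[0,0,0],[0,0,0],60]]'
python3 - <<'E'
from h import *
T,c=avg(4,'wrist');save(c,'w2');w=world(c,T);p=blob(w,(552,190),30,20,40);blob(w,(552,190),35,5,16);to(T,551.7,189.3,12)
E
```

```text
t: 4.15
position: [551.7, 188.5, 82.7]
eef_rot: [-0.0, 0.13, 0.992, -0.0]
contact_force: [0.0, -0.5, -0.2]
gripper_width: 0.6
std [0.93 0.14 0.9 ] F [ 0.13 -0.27  0.28  0.01 -0.02  0.  ]
blob 1017 c 550.7 189.1 d 20.2 z 29.8
blob 939 c 550.6 189.2 d 31.7 z 10.0
pos [553.1 188.7  84.1] yaw 165.08 q [ 0.22  0.32 -0.3   0.95  0.    0.48] shift [ 1.7  0.1 72.1]
```

View pics/w2.png

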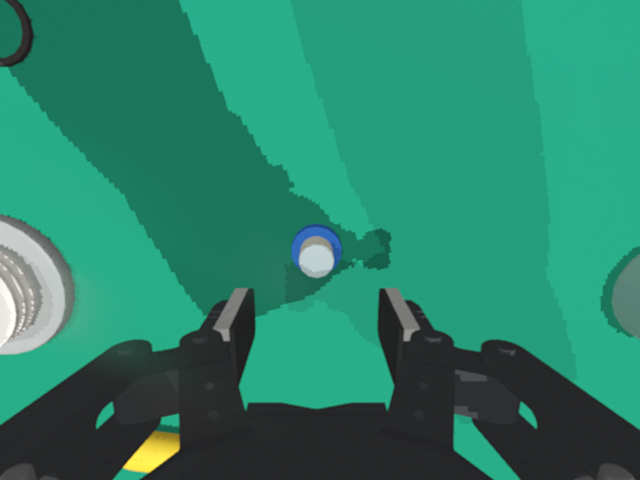

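```bash

python3 -m jog '[[[0.0025,0,0.04],[0,0,0],60],[[0,0,0.027],[0,0,0],60],[[0,0,0],[0,0,0],60],[[0,0,0],[0,0,0],60]]'
python3 - <<'E'
from h import *
T,c=avg(6,'wrist');save(c,'w3');w=world(c,T);p=blob(w,(552,190),30,20,40);blob(w,(552,190),35,5,16);to(T,551.7,189.3,12)
c=capture('side');cv2.imwrite('pics/s3.png',cv2.resize(c['color'][150:270,250:410,::-1],(800,600)))
E
```

```text
t: 4.75
position: [550.2, 189.0, 16.5]
eef_rot: [0.0, 0.13, 0.992, 0.0]
contact_force: [1.1, -0.4, 1.3]
gripper_width: 0.598
std [0.54 0.12 0.45] F [ 0.22 -0.27  0.54  0.01 -0.   -0.02]
blob 3303 c 550.4 190.4 d 58.7 z 30.7
blob 1885 c 551.7 189.2 d 32.2 z 10.8
pos [551.3 189.2  17.4] yaw 165.06 q [ 0.22  0.39 -0.36  0.81  0.    0.48] shift [-0.4  0.2  5.4]
```

View pics/w3.png

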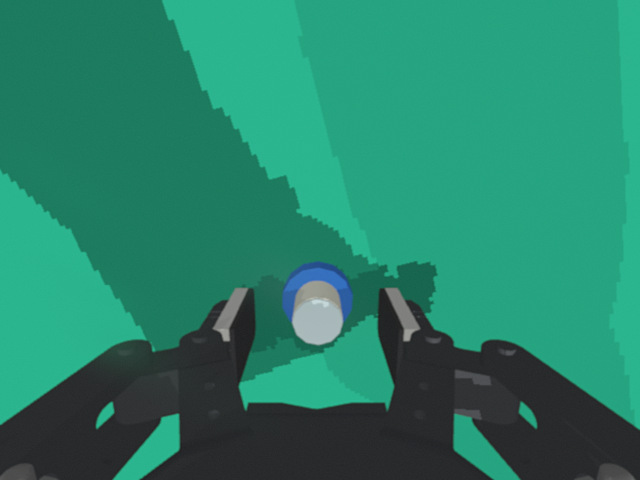

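View pics/s3.png

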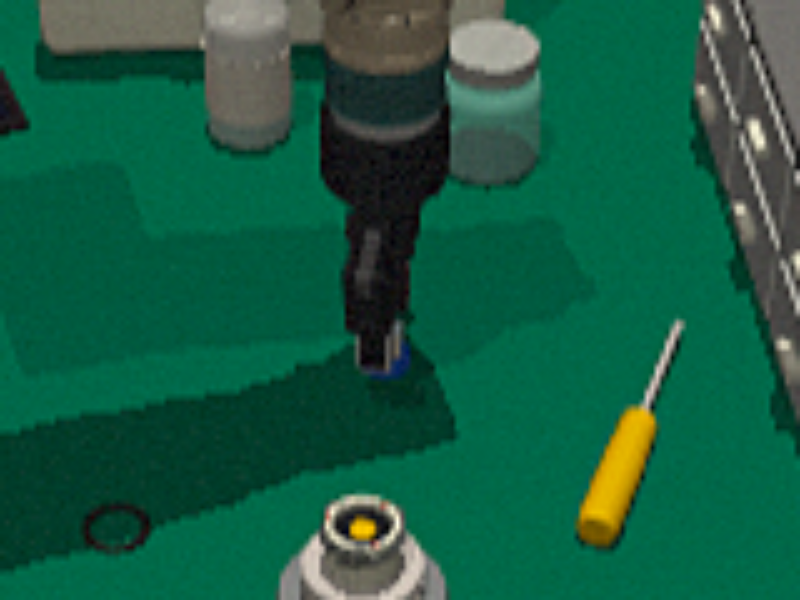

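```bash

python3 -m jog '[[[0,0,0.004],[0,0,0],60],[[0,0,0],[0,0,0],40],[[0,0,0],[0,0,0],20],[[0,0,0],[0,0,0],0],[[0,0,0],[0,0,0],0]]'
python3 -m jog '[[[0,0,0],[0,0,0],0],[[0,0,0],[0,0,0],0],[[0,0,0],[0,0,0],0]]'
python3 - <<'E'
from h import *
T,c=avg(4,'wrist');save(c,'w4');w=world(c,T);blob(w,(552,190),35,5,16);to(T,551.7,189.3,12)
E
```

```text
t: 5.6
position: [549.6, 188.9, 11.5]
eef_rot: [0.0, 0.13, 0.992, 0.0]
contact_force: [-1.1, -0.1, 0.4]
gripper_width: 0.205
t: 5.9
position: [549.5, 188.9, 11.5]
eef_rot: [0.0, 0.13, 0.992, 0.0]
contact_force: [-0.3, 0.5, 1.1]
gripper_width: 0.208
std [0.01 0.01 0.01] F [-0.13  0.17  0.63  0.01  0.01  0.01]
blob 1062 c 542.2 190.9 d 24.6 z 10.8
pos [549.6 188.9  11.5] yaw 165.06 q [ 0.22  0.4  -0.36  0.8   0.    0.48] shift [-2.   1.  -0.5]
```

View pics/w4.png

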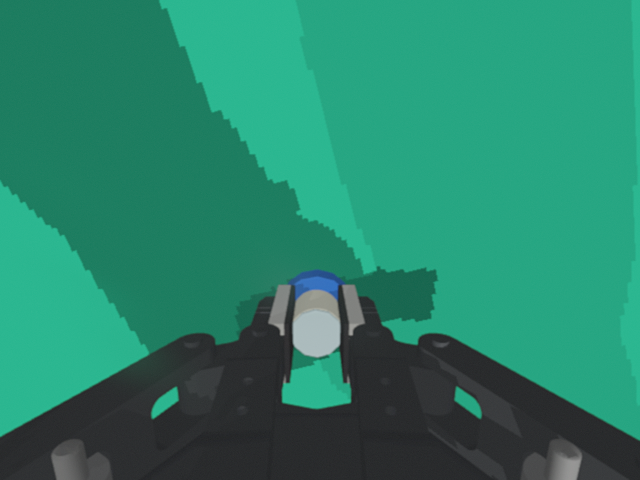

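```bash

python3 -m jog '[[[0,0,-0.045],[0,0,0],0],[[0,0,-0.05],[0,0,0],0],[[0,0,-0.05],[0,0,0],0],[[-0.0055,-0.0413,0],[0,0,0],0],[[-0.0055,-0.0413,0],[0,0,0],0]]'
python3 -m jog '[[[-0.0055,-0.0413,0],[0,0,0],0],[[-0.0055,-0.0413,0],[0,0,0],0],[[-0.0055,-0.0413,0],[0,0,0],0],[[0,0,0],[0,0,0],0],[[0,0,0],[0,0,0],0]]'
python3 - <<'E'
from h import *
T,c=avg(6,'wrist');save(c,'w5');w=world(c,T);blob(w,(523,-17),35,60,70)
to(T,523.5,-17.5,157)
np.savez('w5.npz',T=T,**c)
# lens top in tool frame
P=(w-T[:3,3])@T[:3,:3]
z=P[...,2]
m=(np.abs(P[...,1])<16)&(np.abs(P[...,0])<25)&(z<-10)&(z>-25)
q=P[m];print(len(q),np.median(q,0),q.min(0),q.max(0))
E
```

```text
t: 6.6
position: [540.7, 106.2, 159.0]
eef_rot: [0.003, 0.129, 0.992, 0.0]
contact_force: [0.5, -1.3, -1.4]
gripper_width: 0.203
t: 7.1
position: [522.4, -18.5, 156.1]
eef_rot: [-0.0, 0.131, 0.991, 0.0]
contact_force: [-0.2, 0.6, -1.7]
gripper_width: 0.204
std [0.18 0.67 0.07] F [ 0.12  0.52 -1.36  0.   -0.01  0.01]
blob 2940 c 521.5 -18.8 d 47.8 z 61.6
pos [522.7 -17.3 156.2] yaw 165.08 q [-0.16  0.15 -0.35  1.07  0.    0.1 ] shift [-0.9 -0.  -0.8] 
3042 [  2.5848482   -0.32250386 -19.13355694] [-12.84709605 -15.58288664 -24.9971394 ] [ 12.38902859  15.4016368  -10.00366   ]
```

View pics/w5.png

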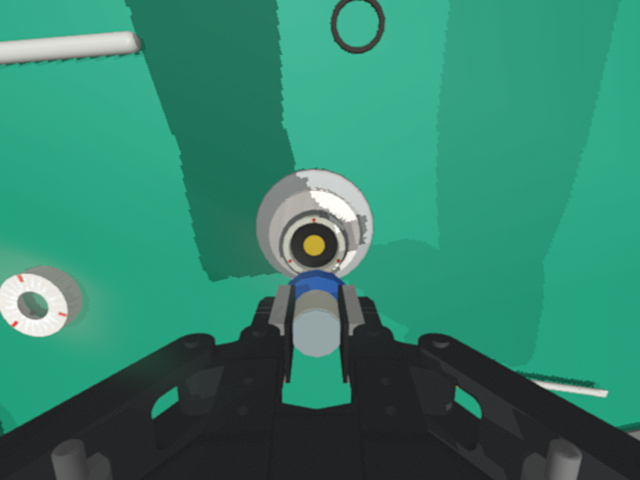

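```bash
cat >> h.py <<'E'
def cam2tool(c):return np.array(c['tool_from_camera'])
def ray_plane(c,M,uv,zplane):
    # intersect pixel rays with plane z=zplane of frame M (cam->frame)
    K=np.array(c['mtx']);uv=np.atleast_2d(uv).astype(float)
    d=np.stack([(uv[:,0]-K[0,2])/K[0,0],-(uv[:,1]-K[1,2])/K[1,1],-np.ones(len(uv))],-1)@M[:3,:3].T
    o=M[:3,3];return o+d*((zplane-o[2])/d[:,2])[:,None]
def reds(c,box):
    x0,x1,y0,y1=box;a=c['color'].astype(int);m=((a[...,0]>110)&(a[...,0]>1.8*a[...,1])&(a[...,0]>1.8*a[...,2])).astype(np.uint8)
    k=np.zeros_like(m);k[y0:y1,x0:x1]=m[y0:y1,x0:x1]
    n,l,st,ce=cv2.connectedComponentsWithStats(k);return [(ce[i],st[i,4]) for i in range(1,n) if st[i,4]>=2]
def circ(p):
    A=np.c_[2*p[:,:2],np.ones(len(p))];b=(p[:,:2]**2).sum(1);s=np.linalg.lstsq(A,b,rcond=None)[0];return s[:2],np.sqrt(s[2]+s[:2]@s[:2])
E
python3 - <<'E'
from h import *
c=np.load('w5.npz');T=c['T'];M=cam2tool(c)
r=reds(c,(270,360,205,280));print(r)
if len(r)==3:
    uv=np.array([x[0] for x in r]);p=ray_plane(c,T@M,uv,65);ce,rad=circ(p);print(ce,rad,p, np.degrees(np.arctan2(p[:,1]-ce[1],p[:,0]-ce[0])))
    print('in tool', T[:3,:3].T@(np.r_[ce,65]-T[:3,3]))
r=reds(c,(0,100,260,350));print('ring',r)
p=ray_plane(c,T@M,np.array([x[0] for x in r]),21);ce,rad=circ(p);print(ce,rad, np.degrees(np.arctan2(p[:,1]-ce[1],p[:,0]-ce[0])))
g=cv2.cvtColor(c['color'],cv2.COLOR_RGB2HSV);
m=((g[...,1]<60)&(g[...,2]>110)).astype(np.uint8);k=np.zeros_like(m);k[305:362,290:345]=m[305:362,290:345]
cv2.imwrite('pics/z5.png',cv2.resize(c['color'][200:370,230:400,::-1],(680,680)[:2],interpolation=cv2.INTER_NEAREST)[:600])
E
```

```text
[(array([313.4, 219.8]), np.int32(5)), (array([289.5, 260.5]), np.int32(4)), (array([338. , 260.5]), np.int32(6))]
[522.18072843 -19.21829582] 18.83823619999736 [[503.93524535 -14.52985364  65.        ]
 [526.87563087 -37.46211763  65.        ]
 [535.33419947  -5.73254991  65.        ]] [165.58881042 -75.56852252  45.71462164]
in tool [-8.79059455e-02 -2.05103074e+00  9.12248694e+01]
ring [(array([ 19.7, 278. ]), np.int32(10)), (array([ 61.7, 313.9]), np.int32(10)), (array([ 14.15384615, 323.69230769]), np.int32(13))]
[ 522.2619665  -262.87198291] 24.813687639363753 [176.28157635  57.013216   -62.44466761]
```

View pics/z5.png

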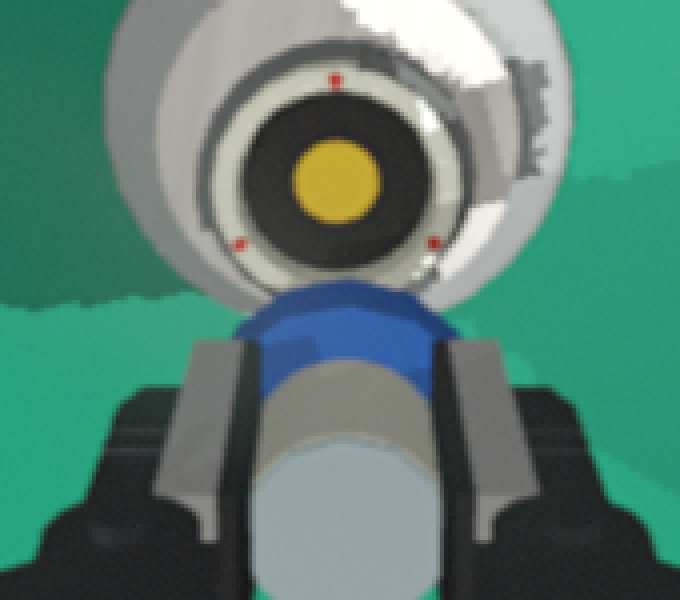

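```bash

python3 -m jog '[[[0,-0.002,0.03],[0,0,0],0],[[0,0,0.03],[0,0,0],0],[[0,0,0.01],[0,0,0],0],[[0,0,0],[0,0,0],0],[[0,0,0],[0,0,0],0]]'
python3 - <<'E'
from h import *
T,c=avg(6,'wrist');save(c,'w6');np.savez('w6.npz',T=T,**c);M=cam2tool(c)
to(T,522.2,-19,87)
cv2.imwrite('pics/z6.png',cv2.resize(c['color'][230:380,220:420,::-1],(800,600),interpolation=cv2.INTER_NEAREST))
r=reds(c,(230,400,220,330));print(r)
if len(r)==3:
    uv=np.array([x[0] for x in r]);p=ray_plane(c,T@M,uv,65);ce,rad=circ(p);print(ce,rad,np.degrees(np.arctan2(p[:,1]-ce[1],p[:,0]-ce[0])))
    print('in tool', T[:3,:3].T@(np.r_[ce,65]-T[:3,3]))
E
```

```text
t: 7.9
position: [523.1, -19.5, 87.3]
eef_rot: [0.001, 0.13, 0.992, -0.0]
contact_force: [0.5, 0.2, 0.1]
gripper_width: 0.208
std [0.29 0.14 0.28] F [ 0.21  0.04 -0.71  0.01  0.01 -0.  ]
pos [523.6 -19.7  87.8] yaw 165.07 q [-0.16  0.22 -0.43  0.92  0.    0.1 ] shift [1.6 0.4 0.8] 
[(array([318.35714286, 245.78571429]), np.int32(14))]
```

View pics/z6.png

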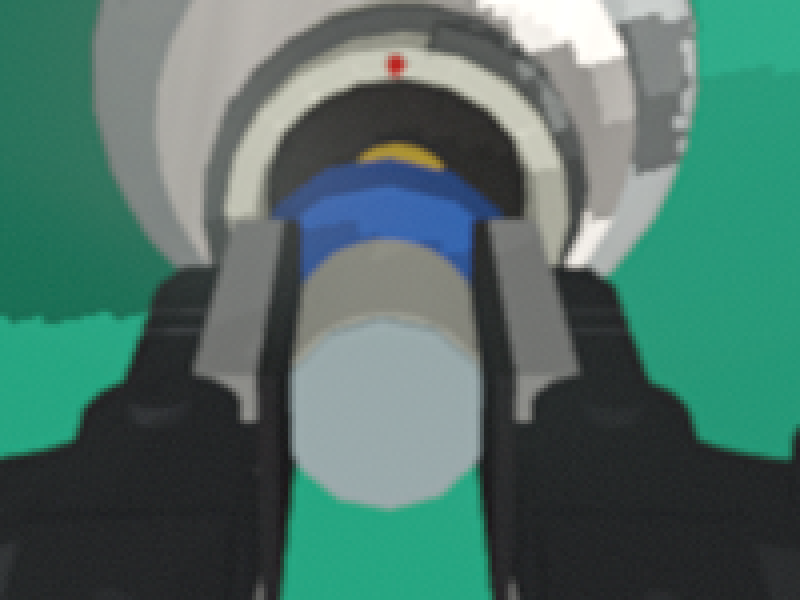

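```bash
python3 - <<'E'
from h import *
c=np.load('w6.npz');M=cam2tool(c);z=c['z_map']
def at(u,v):
    K=c['mtx'];d=float(z[int(round(v)),int(round(u))]);p=M@np.r_[(u-K[0,2])/K[0,0]*d,-(v-K[1,2])/K[1,1]*d,-d,1];return p[:3].round(2)
for n,u,v in(('dot',318.9,246),('rimL',282,280),('rimR',357,280),('flangetop',317,285),('flangetop',317,280),('flangeside',317,273),('barrel top',317,330),('btop',317,315),('btop',317,352)):print(n,at(u,v))
zr=at(318.9,246)[2]
f=lambda uv,zz:ray_plane(c,M,uv,zz)[0].round(2)
print('dot',f((318.9,246),zr),'inner far',f((319,250.4),zr),'outer far',f((319,242),zr),'L',f((287.5,275),zr),'R',f((351.2,275),zr))
zt=at(317,280)[2]
for q in(zt-.5,zt,zt+.5):print('fl top far',f((317,276.7),q),'fl bot far',f((317,269.5),q+10),'btop far',f((317,309),q-20),'near',f((317,357),q-20),'L',f((292.5,330),q-20),f((340.8,330),q-20))
E
```

```text
dot [20.5   0.98 21.52]
rimL [  3.2  -16.89  22.14]
rimR [ 3.28 19.45 21.92]
flangetop [8.94 0.07 1.35]
flangetop [11.09  0.07  1.63]
flangeside [13.42  0.07  3.92]
barrel top [ -1.34   0.05 -18.69]
btop [  5.34   0.05 -19.55]
btop [-10.36   0.05 -19.34]
dot [20.5   0.98 21.52] inner far [18.34  1.03 21.52] outer far [22.45  1.02 21.52] L [  6.   -14.11  21.52] R [ 6.   16.54 21.52]
fl top far [12.77  0.07  1.13] fl bot far [12.46  0.07 11.13] btop far [  7.45   0.05 -18.87] near [-12.84   0.05 -18.87] L [ -1.24  -9.25 -18.87] [ -1.23   9.08 -18.87]
fl top far [12.59  0.07  1.63] fl bot far [12.29  0.08 11.63] btop far [  7.21   0.05 -18.37] near [-13.16   0.05 -18.37] L [ -1.51  -9.28 -18.37] [ -1.51   9.12 -18.37]
fl top far [12.4   0.07  2.13] fl bot far [12.11  0.08 12.13] btop far [  6.97   0.05 -17.87] near [-13.48   0.05 -17.87] L [ -1.79  -9.32 -17.87] [ -1.78   9.15 -17.87]
```

```bash

python3 -m jog '[[[0.005,0.0011,0.006],[0,0,0],0],[[0,0,0],[0,0,0],0],[[0,0,0],[0,0,0],0]]'
python3 - <<'E'
from h import *
T,c=avg(4,'wrist');save(c,'w7');np.savez('w7.npz',T=T,**c);M=cam2tool(c)
to(T,522.2,-19,87)
cv2.imwrite('pics/z7.png',cv2.resize(c['color'][230:380,220:420,::-1],(800,600),interpolation=cv2.INTER_NEAREST))
r=reds(c,(230,400,220,330));print(r)
z=c['z_map']
def at(u,v):
    K=c['mtx'];d=float(z[int(round(v)),int(round(u))]);p=M@np.r_[(u-K[0,2])/K[0,0]*d,-(v-K[1,2])/K[1,1]*d,-d,1];return p[:3].round(2)
print(at(*r[0][0]))
E
```

```text
t: 8.5
position: [517.0, -17.2, 80.1]
eef_rot: [-0.001, 0.13, 0.992, 0.0]
contact_force: [0.4, 0.4, -2.1]
gripper_width: 0.205
std [0.3  0.07 0.15] F [-0.12 -0.11 -1.74  0.01 -0.02 -0.01]
pos [517.5 -17.3  80.3] yaw 165.06 q [-0.16  0.22 -0.44  0.91 -0.    0.1 ] shift [-5.  -0.4 -6.7] 
[(array([316.5, 263. ]), np.int32(16))]
[14.54 -0.15 14.12]
```

View pics/z7.png

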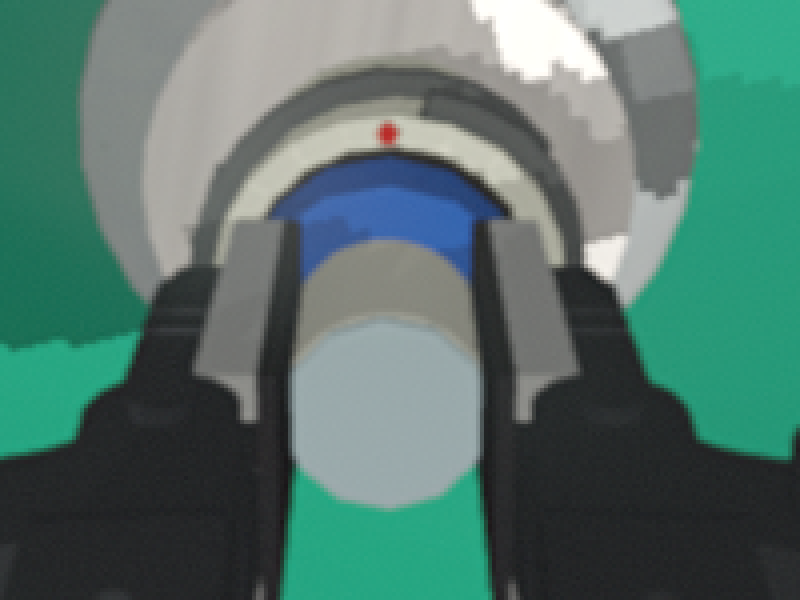

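```bash

python3 -m jog '[[[-0.0014,0,0.002],[0,0,0],0],[[0,0,0],[0,0,0],0],[[0,0,0],[0,0,0],0]]'
python3 - <<'E'
from h import *
T,c=avg(4,'wrist');save(c,'w8');np.savez('w8.npz',T=T,**c);M=cam2tool(c)
to(T,522.2,-19,87)
cv2.imwrite('pics/z8.png',cv2.resize(c['color'][230:380,220:420,::-1],(800,600),interpolation=cv2.INTER_NEAREST))
r=reds(c,(230,400,220,330));print(r)
E
```

```text
t: 9.0
position: [519.2, -17.8, 78.4]
eef_rot: [-0.0, 0.13, 0.992, -0.0]
contact_force: [-0.7, -0.3, -1.4]
gripper_width: 0.209
std [0.01 0.02 0.04] F [ 0.18  0.05 -1.2  -0.02  0.01  0.01]
pos [519.2 -17.7  78.4] yaw 165.06 q [-0.16  0.22 -0.44  0.9   0.    0.1 ] shift [-3.3 -0.4 -8.6] 
[(array([316.5       , 261.28571429]), np.int32(14))]
```

View pics/z8.png

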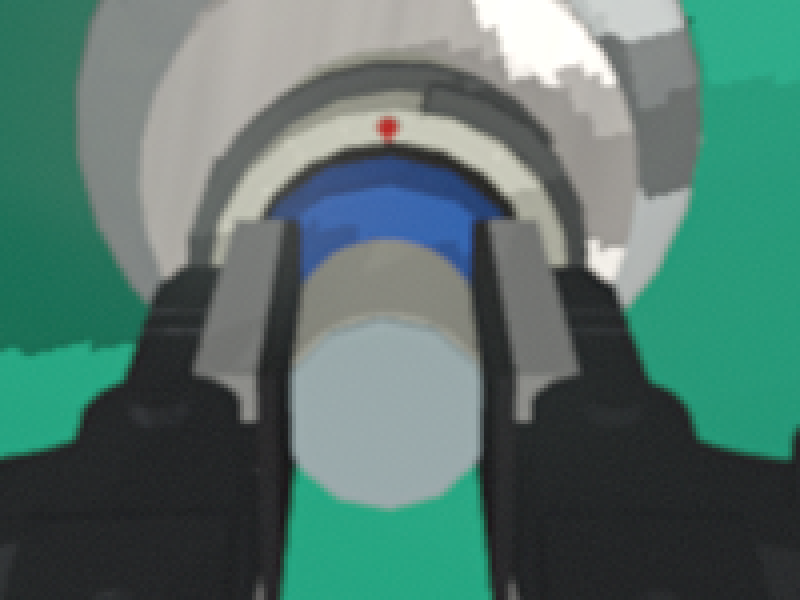

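```bash

python3 -m jog '[[[0,0,0.001],[0,0,0],0],[[0,0,0.001],[0,0,0],0],[[0,0,0],[0,0,0],0]]'
python3 -m jog '[[[0,0,0.001],[0,0,0],0],[[0,0,0.001],[0,0,0],0],[[0,0,0],[0,0,0],0]]'
```

```text
t: 9.5
position: [519.0, -17.7, 76.3]
eef_rot: [-0.0, 0.13, 0.992, -0.0]
contact_force: [0.0, 1.0, -0.7]
gripper_width: 0.205
t: 9.8
position: [519.0, -17.7, 74.3]
eef_rot: [-0.0, 0.13, 0.992, -0.0]
contact_force: [0.3, 0.5, -1.5]
gripper_width: 0.208
```

```bash

python3 -m jog '[[[0,0,0.001],[0,0,0],0],[[0,0,0],[0,0,0],0]]'
python3 -m jog '[[[0,0,0.0007],[0,0,0],0],[[0,0,0],[0,0,0],0]]'
python3 - <<'E'
from h import *
T,c=avg(2,'wrist');cv2.imwrite('pics/z9.png',cv2.resize(c['color'][230:380,220:420,::-1],(800,600),interpolation=cv2.INTER_NEAREST))
E
```

```text
t: 10.0
position: [519.0, -17.7, 73.3]
eef_rot: [-0.0, 0.13, 0.992, -0.0]
contact_force: [0.2, -0.8, -0.7]
gripper_width: 0.21
t: 10.2
position: [519.1, -17.7, 72.7]
eef_rot: [-0.0, 0.13, 0.992, -0.0]
contact_force: [-0.6, 0.3, -1.1]
gripper_width: 0.208
std [0.03 0.01 0.03] F [-0.6  -0.1  -0.75 -0.01  0.    0.02]
```

View pics/z9.png

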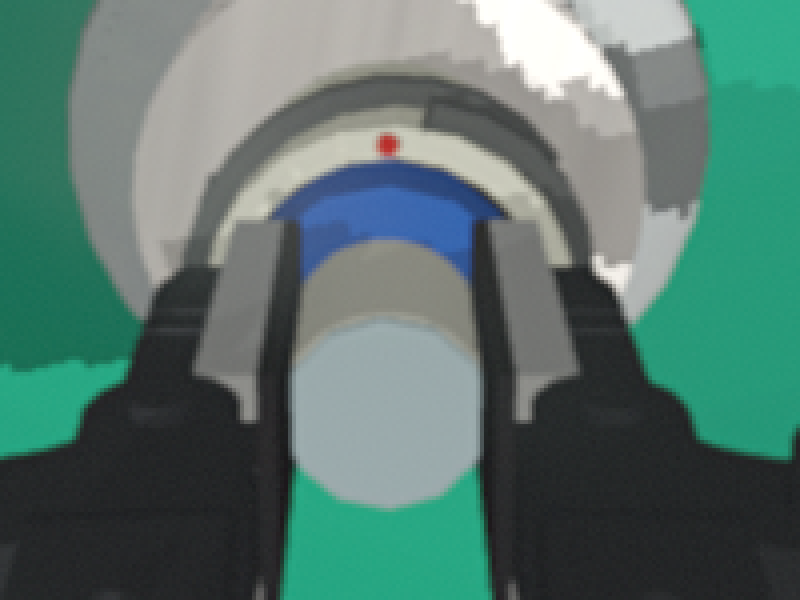

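```bash

python3 -m jog '[[[0,0,0.0008],[0,0,0],0],[[0,0,0],[0,0,0],0]]'
python3 -m jog '[[[0,0,0.0008],[0,0,0],0],[[0,0,0],[0,0,0],0]]'
python3 -m jog '[[[0,0,0.0006],[0,0,0],0],[[0,0,0],[0,0,0],0]]'
```

```text
t: 10.5
position: [519.1, -17.7, 71.9]
eef_rot: [-0.0, 0.13, 0.992, 0.0]
contact_force: [0.2, -1.1, -1.0]
gripper_width: 0.204
t: 10.7
position: [519.2, -17.8, 71.3]
eef_rot: [0.0, 0.13, 0.992, -0.0]
contact_force: [0.1, 0.1, 0.8]
gripper_width: 0.209
t: 10.9
position: [519.3, -17.7, 71.1]
eef_rot: [0.0, 0.13, 0.992, -0.0]
contact_force: [-0.5, 0.2, 4.0]
gripper_width: 0.207
```

```bash

python3 -m jog '[[[0,0,0],[0,0,0],30],[[0,0,0],[0,0,0],45],[[0,0,0],[0,0,0],50],[[0,0,-0.02],[0,0,0],50],[[0,0,-0.04],[0,0,0],50]]'
python3 - <<'E'
from h import *
T,c=avg(4,'wrist');save(c,'w10');w=world(c,T)
np.savez('w10.npz',T=T,**c)
blob(w,(522,-18),35,64.3,74);blob(w,(522,-18),30,83,100);blob(w,(522,-18),35,60,66)
to(T,522,-260,200)
E
```

```text
t: 11.4
position: [515.7, -17.2, 127.7]
eef_rot: [-0.004, 0.13, 0.991, 0.0]
contact_force: [0.4, -0.0, 0.2]
gripper_width: 0.494
std [2.96 0.44 3.39] F [ 1.11  0.08  1.67  0.01 -0.05 -0.02]
blob 2243 c 520.3 -17.9 d 47.8 z 66.4
blob 1097 c 520.2 -18.6 d 20.5 z 90.3
blob 1644 c 520.5 -18.1 d 48.3 z 64.6
pos [520.8 -18.  133.3] yaw 165.06 q [-0.16  0.17 -0.39  1.01 -0.    0.1 ] shift [ -63.8 -233.5  -66.6]
```

View pics/w10.png

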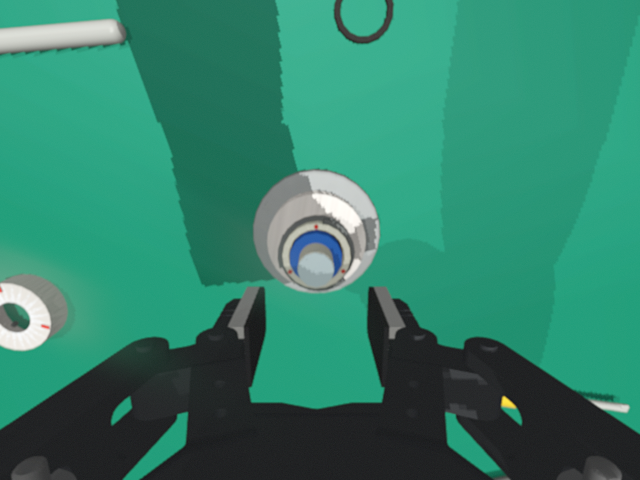

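```bash

python3 -m jog '[[[0,0,-0.045],[0,0,0],80],[[-0.0128,-0.0467,0],[0,0,0],80],[[-0.0128,-0.0467,0],[0,0,0],100],[[-0.0128,-0.0467,0],[0,0,0],100],[[-0.0128,-0.0467,0],[0,0,0],100]]'
python3 -m jog '[[[-0.0128,-0.0467,0],[0,0,0],100],[[0,0,0],[0,0,-8.4],100],[[0,0,0],[0,0,-8.4],100],[[0,0,0],[0,0,-8.4],100],[[0,0,0],[0,0,-8.4],100]]'
python3 -m jog '[[[0,0,0],[0,0,-8.4],100],[[0,0,0],[0,0,-8.4],100],[[0,0,0],[0,0,-8.4],100],[[0,0,0],[0,0,-8.4],100],[[0,0,0],[0,0,-7.8],100]]'
python3 -m jog '[[[0,0,0],[0,0,0],100],[[0,0,0],[0,0,0],100]]'
python3 - <<'E'
from h import *
T,c=avg(5,'wrist');save(c,'w11');w=world(c,T);M=cam2tool(c)
b=blob(w,(523,-260),40,16,28);to(T,b[0],b[1],60)
r=reds(c,(200,450,100,340));print(r)
if len(r)>=3:
    p=ray_plane(c,T@M,np.array([x[0] for x in r]),21);ce,rad=circ(p);print(ce,rad, np.degrees(np.arctan2(p[:,1]-ce[1],p[:,0]-ce[0])))
E
```

```text
t: 12.1
position: [519.4, -212.6, 174.1]
eef_rot: [-0.001, 0.13, 0.992, 0.0]
contact_force: [0.9, 0.5, -0.0]
gripper_width: 1.001
t: 12.6
position: [519.7, -259.5, 173.6]
eef_rot: [-0.001, -0.165, 0.986, 0.001]
contact_force: [0.2, -0.1, -0.1]
gripper_width: 1.001
t: 13.1
position: [519.7, -259.2, 173.6]
eef_rot: [-0.001, -0.503, 0.864, 0.001]
contact_force: [0.5, 0.1, 0.1]
gripper_width: 1.0
t: 13.3
position: [520.1, -259.4, 174.3]
eef_rot: [-0.0, -0.499, 0.866, 0.001]
contact_force: [-0.1, -0.0, -0.4]
gripper_width: 0.999
std [0.18 0.11 0.33] F [-0.09 -0.3  -0.03 -0.   -0.01 -0.01]
blob 2792 c 522.1 -260.5 d 56.5 z 21.3
pos [ 520.4 -259.6  174.8] yaw -120.06 q [-0.57  0.24 -0.2   1.14 -0.   -1.62] shift [ -0.   -2.1 114.8] 
[(array([287.41176471, 211.35294118]), np.int32(17)), (array([339., 214.]), np.int32(15)), (array([311. , 255.5]), np.int32(6))]
[ 522.61031577 -260.30828425] 24.71135418453786 [-63.20709055 177.05497734  56.81548403]
```

View pics/w11.png

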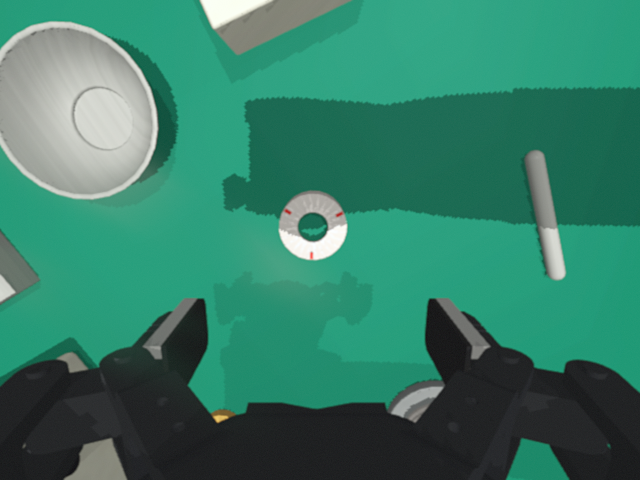

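```bash

python3 -m jog '[[[0.0025,-0.0021,0.045],[0,0,0],100],[[0,0,0.045],[0,0,0],100],[[0,0,0.025],[0,0,0],100],[[0,0,0],[0,0,0],100],[[0,0,0],[0,0,0],100]]'
python3 - <<'E'
from h import *
T,c=avg(5,'wrist');save(c,'w12');w=world(c,T);M=cam2tool(c)
b=blob(w,(523,-260),40,16,28);to(T,b[0],b[1],1)
r=reds(c,(200,450,150,400));print(r)
if len(r)>=3:
    p=ray_plane(c,T@M,np.array([x[0] for x in r]),21);ce,rad=circ(p);print(ce,rad, np.degrees(np.arctan2(p[:,1]-ce[1],p[:,0]-ce[0])));to(T,ce[0],ce[1],1)
E
```

```text
t: 14.05
position: [521.4, -263.1, 60.8]
eef_rot: [-0.0, -0.5, 0.866, 0.0]
contact_force: [-0.2, -0.4, 0.6]
gripper_width: 0.998
std [0.69 0.43 0.82] F [ 0.25 -0.34  0.52 -0.   -0.    0.  ]
blob 6583 c 522.1 -260.3 d 57.1 z 21.1
pos [ 522.7 -263.9   62.3] yaw -119.95 q [-0.58  0.34 -0.32  0.91  0.   -1.63] shift [-2.8  2.5 61.3] 
[(array([280.39534884, 254.23255814]), np.int32(43)), (array([360.31111111, 258.37777778]), np.int32(45)), (array([316.58333333, 319.47222222]), np.int32(36))]
[ 522.5237128  -260.10501877] 24.580768006635637 [-63.16189328 177.09322     56.85033744]
pos [ 522.7 -263.9   62.3] yaw -119.95 q [-0.58  0.34 -0.32  0.91  0.   -1.63] shift [-3.2  2.2 61.3]
```

View pics/w12.png

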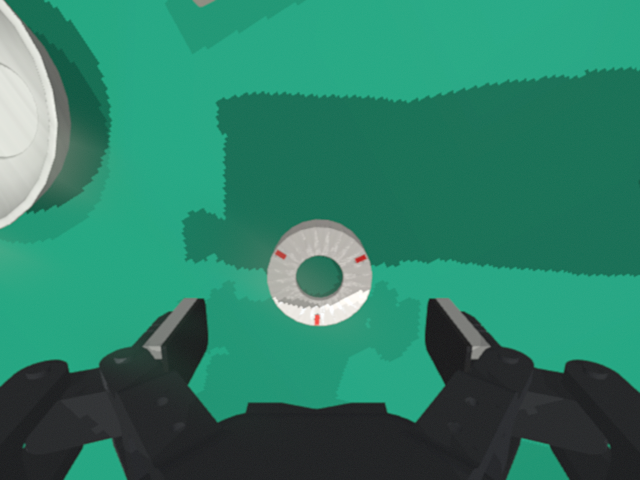

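```bash

python3 -m jog '[[[-0.002,0.002,0.03],[0,0,0],100],[[0,0,0.018],[0,0,0],100],[[0,0,0],[0,0,0],100],[[0,0,0],[0,0,0],100]]'
python3 - <<'E'
from h import *
T,c=avg(5,'wrist');save(c,'w13');w=world(c,T);M=cam2tool(c)
to(T,522.3,-260.3,1)
r=reds(c,(200,450,150,450));print(r)
if len(r)>=3:
    p=ray_plane(c,T@M,np.array([x[0] for x in r]),21);ce,rad=circ(p);print(ce,rad, np.degrees(np.arctan2(p[:,1]-ce[1],p[:,0]-ce[0])));to(T,ce[0],ce[1],1)
E
```

```text
t: 14.7
position: [521.1, -260.6, 13.4]
eef_rot: [0.0, -0.5, 0.866, -0.0]
contact_force: [-0.7, -0.2, 0.3]
gripper_width: 1.004
std [0.34 0.24 0.32] F [-0.09  0.13  0.41 -0.02 -0.01  0.01]
pos [ 521.7 -261.    14. ] yaw -119.94 q [-0.57  0.4  -0.36  0.81  0.   -1.62] shift [-0.9 -0.1 13. ] 
[(array([261.41772152, 285.30379747]), np.int32(79)), (array([367.76470588, 290.56470588]), np.int32(85)), (array([310.13846154, 368.23076923]), np.int32(65))]
[ 522.97323909 -260.14628095] 24.65770354596844 [-62.75827154 176.85632841  56.90006677]
pos [ 521.7 -261.    14. ] yaw -119.94 q [-0.57  0.4  -0.36  0.81  0.   -1.62] shift [-1.4 -0.6 13. ]
```

View pics/w13.png

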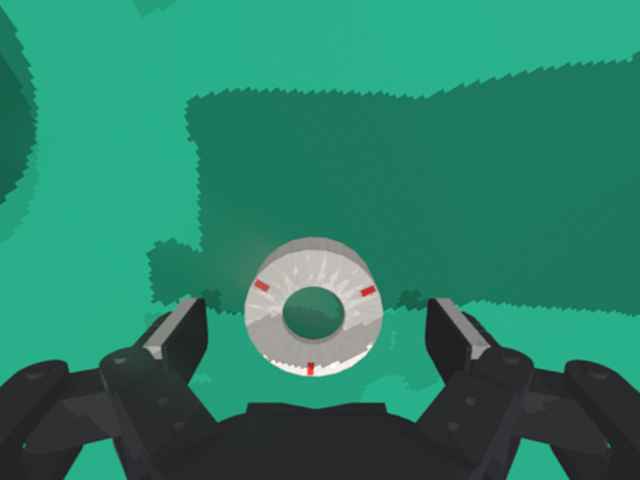

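```bash

python3 -m jog '[[[-0.001,-0.0006,0.012],[0,0,0],100],[[0,0,0],[0,0,0],85],[[0,0,0],[0,0,0],70],[[0,0,0],[0,0,0],50],[[0,0,0],[0,0,0],20]]'
python3 -m jog '[[[0,0,0],[0,0,0],0],[[0,0,0],[0,0,0],0],[[0,0,0],[0,0,0],0],[[0,0,0],[0,0,0],0]]'
python3 - <<'E'
from h import *
T,c=avg(4,'wrist');save(c,'w14');w=world(c,T);M=cam2tool(c)
to(T,522.3,-260.3,1)
E
```

```text
t: 15.45
position: [522.0, -260.0, 0.9]
eef_rot: [0.0, -0.5, 0.866, -0.0]
contact_force: [0.8, 0.0, 2.1]
gripper_width: 0.637
t: 15.85
position: [522.0, -259.9, 0.9]
eef_rot: [0.0, -0.5, 0.866, -0.0]
contact_force: [1.5, -0.4, 3.7]
gripper_width: 0.632
std [0.02 0.01 0.01] F [ 0.63 -0.    3.8  -0.   -0.11 -0.  ]
pos [ 522.  -260.     0.9] yaw -119.94 q [-0.57  0.42 -0.37  0.78  0.   -1.62] shift [ 0.1 -0.4 -0.1]
```

View pics/w14.png

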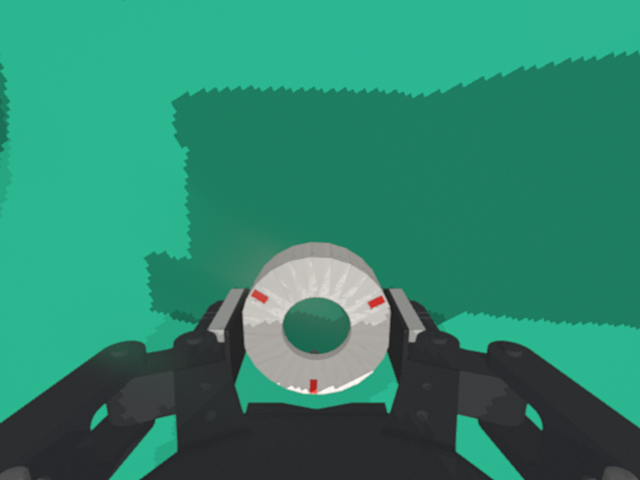

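```bash

python3 -m jog '[[[0,0,-0.035],[0,0,0],0],[[0,0,-0.05],[0,0,0],0],[[0,0,-0.05],[0,0,5.85],0],[[0,0,0],[0,0,5.85],0],[[-0.0392,0.02665,0],[0,0,0],0]]'
python3 -m jog '[[[-0.0392,0.02665,0],[0,0,0],0],[[-0.0392,0.02665,0],[0,0,0],0],[[-0.0392,0.02665,0],[0,0,0],0],[[-0.0392,0.02665,0],[0,0,0],0],[[-0.0392,0.02665,0],[0,0,0],0]]'
python3 -m jog '[[[0,0,0],[0,0,0],0],[[0,0,0],[0,0,0],0],[[0,0,0],[0,0,0],0],[[0,0,0],[0,0,0],0],[[0,0,0],[0,0,0],0]]'
python3 - <<'E'
from h import *
T,c=avg(5,'wrist');save(c,'w15');np.savez('w15.npz',T=T,**c);w=world(c,T);M=cam2tool(c)
to(T,522.3,-18.6,136)
for b in((150,480,100,270),(200,450,270,450)):print(reds(c,b))
E
```

```text
t: 16.55
position: [529.5, -217.4, 137.6]
eef_rot: [0.001, -0.406, 0.914, -0.003]
contact_force: [0.4, 1.8, -1.5]
gripper_width: 0.634
t: 17.05
position: [556.8, 24.1, 134.2]
eef_rot: [-0.001, -0.409, 0.912, 0.001]
contact_force: [0.5, -0.4, -1.7]
gripper_width: 0.637
t: 17.55
position: [558.2, 21.0, 135.4]
eef_rot: [-0.0, -0.409, 0.913, 0.0]
contact_force: [0.0, 0.0, -2.5]
gripper_width: 0.635
std [0.1  0.23 0.1 ] F [-0.   -0.28 -1.71 -0.01  0.    0.01]
pos [558.3  21.3 135.5] yaw -131.74 q [-0.08  0.23 -0.3   1.04 -0.   -0.92] shift [53.8  0.3 -0.5] 
[(array([288. , 148.5]), np.int32(8)), (array([345.875, 151.125]), np.int32(8)), (array([315. , 199.5]), np.int32(8))]
[(array([259.32380952, 296.12380952]), np.int32(105)), (array([376.0754717 , 301.53773585]), np.int32(106)), (array([313.03333333, 385.93333333]), np.int32(90))]
```

View pics/w15.png

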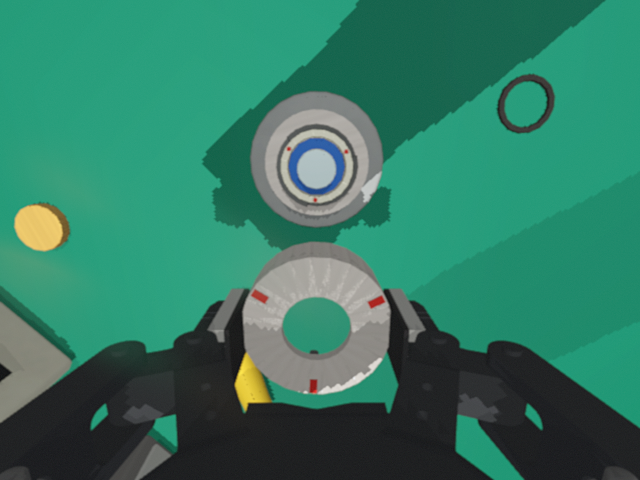

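```bash
python3 - <<'E'
from h import *
c=np.load('w15.npz');T=c['T'];M=cam2tool(c);w=world(c,T);P=(w-T[:3,3])@T[:3,:3];z=c['z_map']
d=np.array([x[0] for x in reds(c,(150,480,100,270))]);m=np.array([x[0] for x in reds(c,(200,450,270,450))])
# ring top tool z
hz=[P[int(v),int(u),2] for u,v in m];dz=[P[int(v),int(u),2] for u,v in d];print('ring top tz',np.round(hz,2),'dots tz',np.round(dz,2))
for n,uv,zz in(('marks',m,np.median(hz)),('dots',d,np.median(dz)),('dots65',d,T[2,3]-65),('marks-20',m,-20.)):
    p=ray_plane(c,M,uv,zz);ce,rad=circ(p);print(n,zz.round(2),'centre',ce.round(2),'r',rad.round(2),'ang',np.sort(np.degrees(np.arctan2(p[:,1]-ce[1],p[:,0]-ce[0]))%120).round(2))
    # fixed-radius fit
# fins top & lens
from scipy.optimize import least_squares
for n,zl,zh in(('lens top',T[2,3]-95,T[2,3]-85),('ringtop',-24,-17)):
    mm=(P[...,2]>zl)&(P[...,2]<zh)&(np.hypot(P[...,0]-(54 if n!='ringtop' else 0),P[...,1])<(16 if n!='ringtop' else 31));q=P[mm];(x,y),r=cv2.minEnclosingCircle(q[:,:2].astype(np.float32));print(n,len(q),x,y,2*r,np.median(q[:,2]))
E
```

```text
ring top tz [-20.63 -21.32 -21.45] dots tz [69.42 69.62 69.51]
marks -21.32 centre [0.37 0.44] r 24.47 ang [62.82 62.86 62.96]
dots 69.51 centre [54.26  0.51] r 18.91 ang [62.22 62.29 62.8 ]
dots65 70.52 centre [54.2   0.51] r 19.0 ang [62.22 62.29 62.8 ]Traceback (most recent call last):
  File "<stdin>", line 7, in <module>
AttributeError: 'float' object has no attribute 'round'
```

```bash

python3 -m jog '[[[0.027,0,0],[0,0,-0.5],0],[[0.0267,0,0],[0,0,0],0],[[0,0,0.03],[0,0,0],0],[[0,0,0],[0,0,0],0],[[0,0,0],[0,0,0],0]]'
python3 -m jog '[[[0,0,0],[0,0,0],0],[[0,0,0],[0,0,0],0],[[0,0,0],[0,0,0],0]]'
python3 - <<'E'
from h import *
T,c=avg(5,'wrist');save(c,'w16');np.savez('w16.npz',T=T,**c);w=world(c,T);M=cam2tool(c)
to(T,522.1,-18.7,100)
for b in((150,480,100,290),(200,450,270,450)):print(reds(c,b))
cv2.imwrite('pics/z16.png',cv2.resize(c['color'][200:410,210:430,::-1],(628,600),interpolation=cv2.INTER_NEAREST))
E
```

```text
t: 18.3
position: [522.2, -17.9, 105.3]
eef_rot: [-0.001, -0.414, 0.91, 0.001]
contact_force: [0.6, 0.8, -1.7]
gripper_width: 0.634
t: 18.6
position: [523.9, -17.9, 106.5]
eef_rot: [0.001, -0.414, 0.91, -0.0]
contact_force: [1.1, 0.1, -1.7]
gripper_width: 0.631
std [0.25 0.02 0.23] F [ 0.32  0.01 -1.62 -0.01  0.01 -0.01]
pos [523.5 -17.9 106.2] yaw -131.12 q [-0.16  0.2  -0.41  0.96  0.   -1.01] shift [1.5 0.5 6.2] 
[]
[(array([259.33333333, 296.16666667]), np.int32(102)), (array([376.14285714, 301.54285714]), np.int32(105)), (array([312.8372093 , 385.72093023]), np.int32(86))]
```

View pics/z16.png

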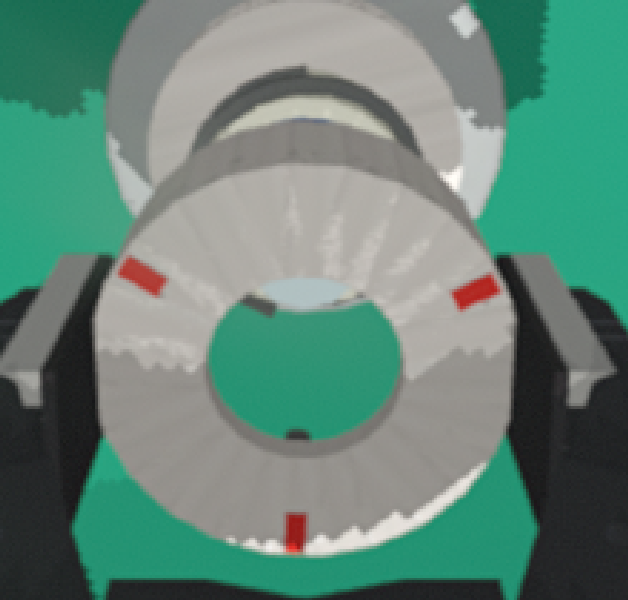

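```bash
python3 - <<'E'
from h import *
c=np.load('w16.npz');T=c['T'];M=cam2tool(c);a=c['color']
print([ (v,a[v,317].tolist()) for v in range(218,258)])
zr=T[2,3]-65
f=lambda v,zz:ray_plane(c,M,(317,v),zz)[0].round(2)
for v in(232,233,234,235):print(v,f(v,zr))
E
```

```text
[(218, [180, 177, 171]), (219, [180, 176, 170]), (220, [179, 177, 170]), (221, [178, 174, 169]), (222, [168, 164, 158]), (223, [144, 142, 136]), (224, [127, 127, 119]), (225, [105, 106, 100]), (226, [85, 86, 83]), (227, [80, 84, 82]), (228, [87, 90, 86]), (229, [87, 91, 88]), (230, [85, 88, 86]), (231, [82, 85, 84]), (232, [95, 97, 92]), (233, [139, 140, 128]), (234, [176, 177, 163]), (235, [193, 193, 180]), (236, [195, 196, 182]), (237, [194, 195, 181]), (238, [196, 196, 182]), (239, [196, 196, 182]), (240, [180, 182, 173]), (241, [124, 130, 140]), (242, [116, 118, 123]), (243, [131, 129, 125]), (244, [133, 130, 126]), (245, [133, 131, 126]), (246, [133, 131, 127]), (247, [133, 131, 126]), (248, [134, 132, 126]), (249, [132, 130, 125]), (250, [133, 131, 127]), (251, [134, 132, 125]), (252, [132, 130, 125]), (253, [135, 133, 127]), (254, [135, 133, 128]), (255, [133, 132, 126]), (256, [133, 130, 125]), (257, [154, 150, 145])]
232 [22.52  0.9  41.17]
233 [21.99  0.9  41.17]
234 [21.45  0.9  41.17]
235 [20.91  0.9  41.17]
```

```bash

python3 -m jog '[[[0.0011,0.0002,0.015],[0,0,0],0],[[0,0,0.01],[0,0,0],0],[[0,0,0.005],[0,0,0],0],[[0,0,0],[0,0,0],0],[[0,0,0],[0,0,0],0]]'
python3 - <<'E'
from h import *
T,c=avg(5,'wrist');save(c,'w17');np.savez('w17.npz',T=T,**c)
to(T,522.7,-18.7,66)
cv2.imwrite('pics/z17.png',cv2.resize(c['color'][200:410,210:430,::-1],(628,600),interpolation=cv2.INTER_NEAREST))
E
```

```text
t: 19.35
position: [522.1, -18.7, 75.6]
eef_rot: [-0.0, -0.414, 0.91, 0.0]
contact_force: [-0.1, 0.2, -0.4]
gripper_width: 0.635
std [0.19 0.04 0.2 ] F [ 0.22  0.19 -1.59 -0.04  0.01  0.  ]
pos [522.4 -18.8  76. ] yaw -131.14 q [-0.16  0.23 -0.44  0.9  -0.   -1.01] shift [-0.2 -0.2 10. ]
```

View pics/z17.png

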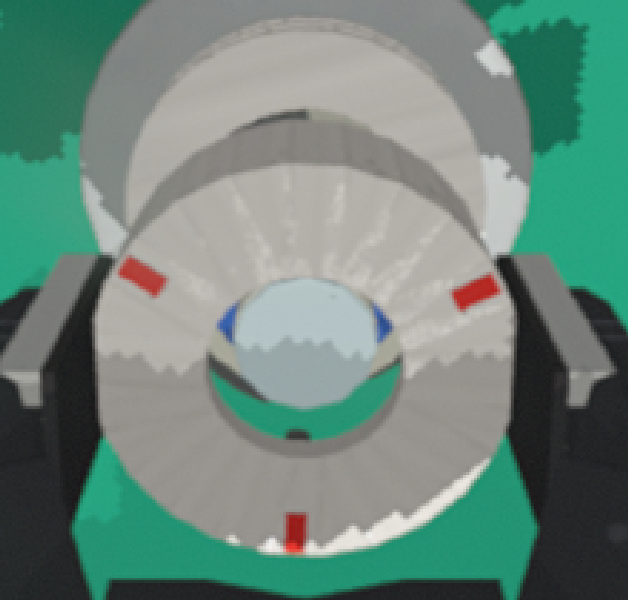

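```bash

python3 -m jog '[[[0,0,0.004],[0,0,0],0],[[0,0,0.003],[0,0,0],0],[[0,0,0],[0,0,0],0],[[0,0,0],[0,0,0],0]]'
python3 -m jog '[[[0,0,0.001],[0,0,0],0],[[0,0,0.001],[0,0,0],0],[[0,0,0],[0,0,0],0]]'
python3 -m jog '[[[0,0,0.001],[0,0,0],0],[[0,0,0],[0,0,0],0]]'
python3 -m jog '[[[0,0,0.001],[0,0,0],0],[[0,0,0],[0,0,0],0]]'
```

```text
t: 20.0
position: [521.8, -18.7, 68.3]
eef_rot: [-0.0, -0.414, 0.91, 0.0]
contact_force: [-0.2, 0.3, -1.9]
gripper_width: 0.633
t: 20.3
position: [521.9, -18.7, 66.5]
eef_rot: [-0.0, -0.414, 0.91, 0.0]
contact_force: [0.2, 0.7, -2.6]
gripper_width: 0.638
t: 20.5
position: [522.0, -18.7, 65.5]
eef_rot: [-0.0, -0.414, 0.91, 0.0]
contact_force: [-0.1, -0.8, -1.5]
gripper_width: 0.634
t: 20.7
position: [522.0, -18.7, 64.5]
eef_rot: [-0.0, -0.414, 0.91, 0.0]
contact_force: [0.7, -0.3, -1.9]
gripper_width: 0.634
```

```bash

python3 -m jog '[[[0,0,0.001],[0,0,0],0],[[0,0,0],[0,0,0],0]]'
python3 -m jog '[[[0,0,0.001],[0,0,0],0],[[0,0,0],[0,0,0],0]]'
python3 -m jog '[[[0,0,0.001],[0,0,0],0],[[0,0,0],[0,0,0],0]]'
```

```text
t: 20.9
position: [522.0, -18.7, 63.5]
eef_rot: [-0.0, -0.414, 0.91, 0.0]
contact_force: [-0.4, -0.2, -2.3]
gripper_width: 0.633
t: 21.1
position: [522.0, -18.7, 62.5]
eef_rot: [-0.0, -0.414, 0.91, 0.0]
contact_force: [0.5, 0.5, -1.9]
gripper_width: 0.635
t: 21.3
position: [522.0, -18.7, 61.5]
eef_rot: [-0.0, -0.414, 0.91, 0.0]
contact_force: [0.2, -0.3, -1.2]
gripper_width: 0.633
```

```bash

python3 -m jog '[[[0,0,0.001],[0,0,0],0],[[0,0,0.001],[0,0,0],0],[[0,0,0],[0,0,0],0]]'
python3 -m jog '[[[0,0,0.001],[0,0,0],0],[[0,0,0],[0,0,0],0]]'
python3 -m jog '[[[0,0,0.0007],[0,0,0],0],[[0,0,0],[0,0,0],0]]'
```

```text
t: 21.6
position: [521.9, -18.7, 59.4]
eef_rot: [-0.0, -0.414, 0.91, 0.0]
contact_force: [-0.6, -0.7, -1.9]
gripper_width: 0.634
t: 21.8
position: [521.9, -18.7, 58.4]
eef_rot: [-0.0, -0.414, 0.91, 0.0]
contact_force: [-0.1, 1.3, -1.8]
gripper_width: 0.634
t: 22.0
position: [522.1, -18.7, 58.2]
eef_rot: [0.0, -0.414, 0.91, -0.0]
contact_force: [0.0, 0.2, 0.7]
gripper_width: 0.635
```

```bash

python3 -m jog '[[[0,0,-0.0007],[0,0,0],0],[[0,0,0],[0,0,0],0]]'
python3 -c "
from h import *
avg(3)"
python3 -m jog '[[[0.00007,-0.00006,0.00057],[0,0,8.5],0],[[0.00007,-0.00006,0.00057],[0,0,8.5],0],[[0.00007,-0.00006,0.00057],[0,0,8.5],0]]'
python3 -c "
from h import *
s=read_state();print(s['torque'])
T,c=avg(3);to(T,522,-18.7,58)"
```

```text
t: 22.2
position: [522.1, -18.7, 58.6]
eef_rot: [0.0, -0.414, 0.91, -0.0]
contact_force: [-0.1, 0.9, -2.0]
gripper_width: 0.631
std [0.05 0.02 0.04] F [-0.43  0.11 -1.83 -0.01 -0.03 -0.03]
t: 22.65
position: [522.0, -18.8, 56.7]
eef_rot: [0.0, -0.199, 0.98, 0.0]
contact_force: [0.6, 0.6, -1.4]
gripper_width: 0.632
[ 0.05750928 -0.10975131  0.010564  ]
std [0.04 0.05 0.04] F [ 0.68  0.1  -1.35  0.01 -0.11  0.  ]
pos [522.1 -18.9  56.7] yaw -156.94 q [-0.16  0.26 -0.46  0.86  0.   -0.57] shift [-0.   0.2 -1.3]
```

```bash

python3 -m jog '[[[0.00007,-0.00006,0.00037],[0,0,8.5],0],[[0.00007,-0.00006,0.00037],[0,0,8.5],0],[[0.00007,-0.00006,0.00037],[0,0,8.5],0]]'
python3 -c "
from h import *
s=read_state();print(s['torque'],s['contact_force'])
T,c=avg(2);to(T,522,-18.7,58)"
python3 -m jog '[[[0.00007,-0.00006,0.00057],[0,0,8.5],0],[[0.00007,-0.00006,0.00057],[0,0,8.5],0]]'
python3 -c "
from h import *
s=read_state();print(s['torque'],s['contact_force'])
T,c=avg(2);to(T,522,-18.7,58)"
```

```text
t: 23.1
position: [521.8, -18.8, 55.7]
eef_rot: [0.0, 0.02, 1.0, 0.0]
contact_force: [0.5, 1.2, -2.3]
gripper_width: 0.633
[ 0.39433722 -0.08667344  0.01594245] [ 0.51023563  1.24707716 -2.30324865]
std [0.04 0.   0.01] F [ 0.86  0.95 -2.06  0.23 -0.17 -0.  ]
pos [521.9 -18.8  55.7] yaw 177.6 q [-0.16  0.26 -0.46  0.85  0.   -0.13] shift [-0.1  0.2 -2.3] 
t: 23.4
position: [521.9, -18.7, 54.7]
eef_rot: [0.0, 0.166, 0.986, 0.001]
contact_force: [0.7, 2.4, -0.8]
gripper_width: 0.636
[ 0.51494633 -0.18963317 -0.02039638] [ 0.68530554  2.39794316 -0.81142837]
std [0.03 0.03 0.03] F [ 0.95  2.09 -1.66  0.4  -0.28 -0.01]
pos [521.9 -18.7  54.7] yaw 160.74 q [-0.16  0.26 -0.46  0.85  0.    0.17] shift [-0.1  0.1 -3.3]
```

```bash

python3 -m jog '[[[0.0001,0.0002,0.0004],[0,0,6],0]]'
python3 -c "
from h import *
s=read_state();print(np.round(s['torque'],3),np.round(s['contact_force'],2))"
python3 -m jog '[[[0.00005,-0.00005,0.00027],[0,0,4],0]]'
python3 -c "
from h import *
s=read_state();print(np.round(s['torque'],3),np.round(s['contact_force'],2))"
python3 -m jog '[[[0.00005,-0.00005,0.00027],[0,0,4],0]]'
python3 -c "
from h import *
s=read_state();print(np.round(s['torque'],3),np.round(s['contact_force'],2))"
```

```text
t: 23.6
position: [521.9, -18.6, 54.3]
eef_rot: [0.0, 0.215, 0.977, 0.001]
contact_force: [0.6, 2.9, -1.6]
gripper_width: 0.636
[ 0.419 -0.23   0.028] [ 0.55  2.88 -1.57]
t: 23.7
position: [521.9, -18.7, 54.1]
eef_rot: [0.0, 0.25, 0.968, 0.001]
contact_force: [1.4, 2.4, -0.5]
gripper_width: 0.637
[ 0.477 -0.136  0.028] [ 1.39  2.4  -0.53]
t: 23.8
position: [521.9, -18.6, 53.8]
eef_rot: [0.0, 0.283, 0.959, 0.001]
contact_force: [0.2, 2.9, -0.9]
gripper_width: 0.636
[ 0.573 -0.191  0.058] [ 0.16  2.86 -0.94]
```

```bash

python3 -m jog '[[[0.0002,0.0002,0.0002],[0,0,3],0]]'
python3 -c "
from h import *
s=read_state();print(np.round(s['torque'],3),np.round(s['contact_force'],2))"
python3 -m jog '[[[0.00003,-0.00003,0.0002],[0,0,3],0]]'
python3 -c "
from h import *
s=read_state();print(np.round(s['torque'],3),np.round(s['contact_force'],2))"
python3 -m jog '[[[0.00003,-0.00003,0.0002],[0,0,3],0]]'
python3 -c "
from h import *
s=read_state();print(np.round(s['torque'],3),np.round(s['contact_force'],2))"
```

```text
t: 23.9
position: [521.9, -18.5, 53.7]
eef_rot: [0.0, 0.308, 0.951, 0.0]
contact_force: [0.9, 1.3, -0.1]
gripper_width: 0.637
[ 0.404 -0.197  0.008] [ 0.93  1.26 -0.15]
t: 24.0
position: [522.0, -18.6, 53.6]
eef_rot: [0.0, 0.332, 0.943, 0.0]
contact_force: [-0.2, 1.6, -0.0]
gripper_width: 0.638
[ 0.33  -0.183  0.027] [-0.16  1.64 -0.02]
t: 24.1
position: [522.0, -18.6, 53.6]
eef_rot: [0.0, 0.357, 0.934, 0.0]
contact_force: [0.2, 2.4, 0.5]
gripper_width: 0.636
[ 0.433 -0.116  0.064] [0.16 2.43 0.52]
```

```bash

python3 -m jog '[[[0.00003,0.00007,0],[0,0,3],0]]'
python3 -c "
from h import *
s=read_state();print(np.round(s['torque'],3),np.round(s['contact_force'],2))"
python3 -m jog '[[[0.00003,-0.00003,0.0001],[0,0,3],0]]'
python3 -c "
from h import *
s=read_state();print(np.round(s['torque'],3),np.round(s['contact_force'],2))"
python3 -m jog '[[[0.00003,-0.00003,0.0001],[0,0,3],0]]'
python3 -c "
from h import *
s=read_state();print(np.round(s['torque'],3),np.round(s['contact_force'],2))"
```

```text
t: 24.2
position: [522.0, -18.6, 53.6]
eef_rot: [0.0, 0.381, 0.924, 0.0]
contact_force: [0.9, 1.9, 0.3]
gripper_width: 0.631
[ 0.337 -0.108  0.088] [0.87 1.87 0.35]
t: 24.3
position: [521.9, -18.5, 53.4]
eef_rot: [0.0, 0.405, 0.914, 0.0]
contact_force: [0.1, 2.1, 0.2]
gripper_width: 0.632
[ 0.473 -0.125  0.135] [0.14 2.09 0.16]
t: 24.4
position: [522.0, -18.4, 53.3]
eef_rot: [0.0, 0.429, 0.903, 0.001]
contact_force: [0.4, 1.7, 0.2]
gripper_width: 0.632
[ 0.435 -0.073  0.216] [0.43 1.68 0.2 ]
```

```bash

python3 -m jog '[[[0,0,0.0001],[0,0,2],0]]'
python3 -c "
from h import *
s=read_state();print(np.round(s['torque'],3),np.round(s['contact_force'],2))
T,c=avg(3,'wrist');save(c,'w18');to(T,522,-18,53)"
```

```text
t: 24.5
position: [522.0, -18.4, 53.3]
eef_rot: [0.0, 0.444, 0.896, 0.001]
contact_force: [1.0, 3.0, 0.4]
gripper_width: 0.637
[ 0.433 -0.107  0.227] [0.97 3.02 0.38]
std [0.01 0.   0.01] F [ 0.53  2.4   0.03  0.46 -0.15  0.14]
pos [522.  -18.4  53.3] yaw 127.2 q [-0.16  0.26 -0.46  0.85  0.    0.76] shift [0.3 0.3 0.3]
```

```bash

python3 -m jog '[[[0,0,0.0001],[0,0,2],0]]'
python3 -c "
from h import *
s=read_state();print(np.round(s['torque'],3),np.round(s['contact_force'],2))
T,c=avg(3,'wrist');save(c,'w19');to(T,522,-18,53)
print(reds(c,(200,450,250,450)))"
```

```text
t: 24.75
position: [522.0, -18.4, 53.2]
eef_rot: [0.0, 0.461, 0.887, 0.001]
contact_force: [-0.1, 4.1, 1.1]
gripper_width: 0.637
[ 0.644 -0.139  0.306] [-0.09  4.12  1.15]
std [0.02 0.01 0.02] F [ 0.4   3.55  1.25  0.65 -0.15  0.17]
pos [521.9 -18.4  53.2] yaw 125.06 q [-0.16  0.26 -0.46  0.85  0.    0.8 ] shift [0.3 0.3 0.2] 
[(array([259.23364486, 296.12149533]), np.int32(107)), (array([376.0754717 , 301.53773585]), np.int32(106)), (array([312.96666667, 385.93333333]), np.int32(90))]
```

View pics/w19.png

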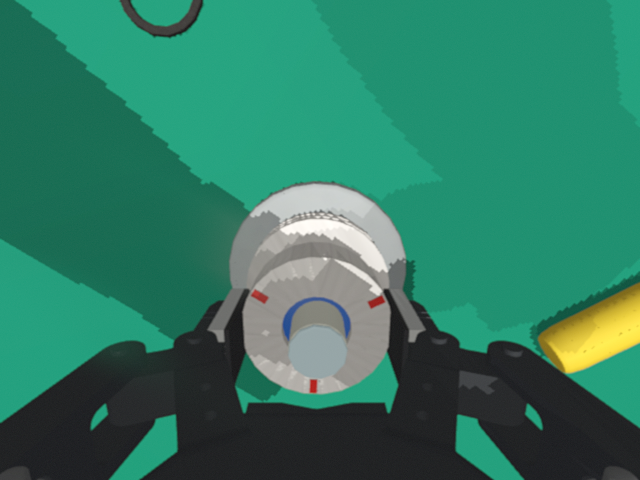

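```bash

python3 -m jog '[[[0,0,0],[0,0,0],75],[[0,0,0],[0,0,0],85],[[0,0,0],[0,0,0],100],[[0,0,0],[0,0,0],100],[[0,0,-0.03],[0,0,0],100]]'
python3 -m jog '[[[0,0,-0.045],[0,0,0],100],[[0,0,-0.045],[0,0,0],100],[[0,0,0],[0,0,0],100],[[0,0,0],[0,0,0],100],[[0,0,0],[0,0,0],100]]'
python3 - <<'E'
from h import *
T,c=avg(5,'wrist');save(c,'w20');w=world(c,T);M=cam2tool(c);to(T,522,-18.6,170)
blob(w,(522,-18.6),40,67,78);blob(w,(522,-18.6),20,82,100)
r=reds(c,(200,450,100,350));print(r)
p=ray_plane(c,T@M,np.array([x[0] for x in r]),72.8);ce,rad=circ(p);print(ce,rad, np.sort(np.degrees(np.arctan2(p[:,1]-ce[1],p[:,0]-ce[0]))%120))
m=(np.hypot(w[...,0]-ce[0],w[...,1]-ce[1])<27)&(np.hypot(w[...,0]-ce[0],w[...,1]-ce[1])>16)&(w[...,2]>66)&(w[...,2]<80)
q=w[m];A=np.c_[q[:,:2]-ce,np.ones(len(q))];s=np.linalg.lstsq(A,q[:,2],rcond=None)[0];print('ring top plane tilt deg',np.degrees(s[:2]),'z',s[2])
c=capture('top');save(c,'top20');capture('side')
E
```

```text
t: 25.4
position: [517.2, -18.5, 79.3]
eef_rot: [-0.004, 0.463, 0.886, -0.002]
contact_force: [0.3, 0.5, -0.4]
gripper_width: 0.996
t: 25.9
position: [520.2, -18.7, 171.4]
eef_rot: [-0.001, 0.463, 0.886, -0.0]
contact_force: [-0.1, -0.0, -0.6]
gripper_width: 1.002
std [0.17 0.04 0.25] F [-0.13 -0.15 -0.11 -0.02  0.01 -0.02]
pos [519.9 -18.6 170.9] yaw 124.86 q [-0.16  0.14 -0.33  1.11 -0.    0.8 ] shift [-1.2  1.7  0.9] 
blob 4349 c 521.5 -18.6 d 56.9 z 74.1
blob 781 c 521.8 -18.6 d 20.5 z 90.1
[(array([288.59259259, 227.48148148]), np.int32(27)), (array([350.92307692, 229.96153846]), np.int32(26)), (array([317.14285714, 279.71428571]), np.int32(21))]
[521.57206402 -19.33663159] 24.606421975849994 [61.86991981 62.21214635 62.87074288]
ring top plane tilt deg [-0.09029302 -0.00177605] z 74.15189004759932
```

View pics/w20.png

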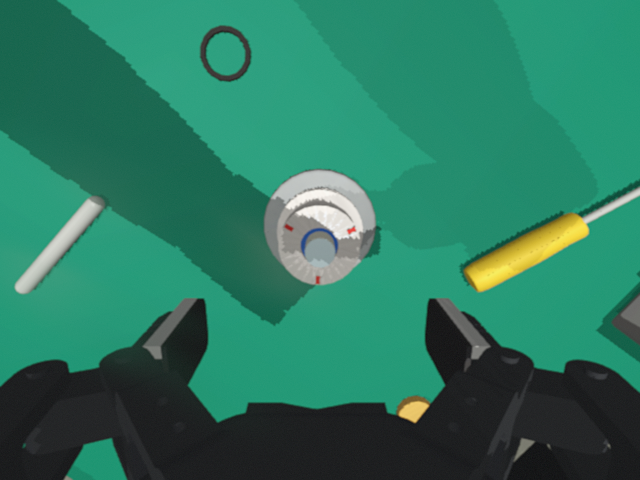

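View pics/top20.png

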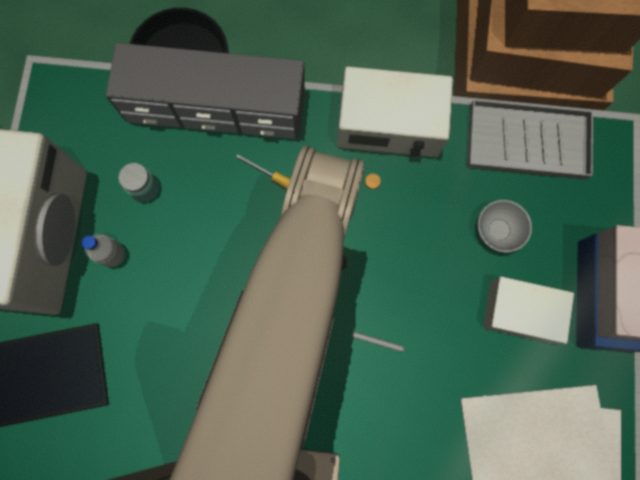

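```bash
python3 -c "
from workcell import *
print(hand_in(), read_state()['t'])"
```

```text
the job is handed in; nothing more can be done
the job is handed in; nothing more can be done
```

The lens is seated in the lamp head and the retaining ring is screwed down over it. I handed the job in at about 26 s, with the gripper open, well above the lamp and touching nothing. `hand_in()` gives no verdict.

**Lens:** I put it in flange down and felt it land on the gasket with about 5 N, then let go. Its underside sits about 5 mm below the rim. After the ring went on, the lens top read 90.1 mm and its axis was within about 1 mm of the ring's.

**Ring:** I lined the lugs up with the dots, lowered it freely to its stop about 8 mm below the rim, and turned it about 104° (1.8 rad) clockwise. The torque held at 0.03 to 0.06 N m, then rose through 0.09, 0.14, 0.22 and 0.23 to 0.31 N m, where I stopped. From the turn angle after the torque began to rise, I estimate the clamp at about 13 N. That is not a direct measurement.

**Last checks:**
- The ring did not slip in the jaws and did not spring back after release. Its marks are where the turn should have left them, and its top is level to about 0.1°.
- The ring's top read 74.2 mm, about 1 mm higher than I expected. The wrist depth readings run about 0.6 mm high, so I put most of this down to that.
- While turning there was a sideways force of 2 to 4 N from slight misalignment. It disappeared when I let go.
- The screwdriver, brass puck, seal, penlight, bowl, bottle, jar and carton appear unmoved in the last pictures.

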